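Edge a carton out of its lane and weigh it

TASK

Weigh the longer of the two slim cartons lying in the lanes of the packing stand: slide it along its lane under the wire shelf, towards the robot, until it sticks out far enough over the deck's front edge to be pinched by its sides, then lift it out and set it down gently, flat, without dropping it, on the middle of the kitchen scale's round platform, and let go. Leave the shorter carton in its lane and do not disturb the mug, the tin, the spoon or the jar beside the scale.

Things in the scene. Friction and masses are not known exactly. Their poses are not given: they have to be found in the camera images.
- stand: Fixed plywood packing stand: deck 250 mm deep (x), 360 wide (y), its top 60 mm above the table. Origin: on the table, below the middle of the deck's front edge (nearest the robot); x points along the lanes to the rear, z up. Two lanes, each 62 mm wide, centred at y = +45 and -45 mm, open in front and behind.
- lane_left (a point): On the deck's top at its front edge, middle of the lane at y = +45. Wooden rails 16 mm high (flush with the cartons' tops, 3 mm of play each side) flank both lanes from the front edge back to x = 230 mm: a carton cannot be gripped by its sides inside its lane.
- lane_right (a point): The same for the lane at y = -45.
- shelf_front (a point): Middle of the front bar of the wire shelf over the deck, 55 mm behind the deck's front edge, underside 260 mm above the deck. The shelf runs to the deck's rear, 170 mm to each side, carried by two rear posts (x = 238, y = +-170 mm): front and sides open. To get behind a carton the tool must lean 40 to 45 degrees, fingers pointing rearward and down.
- carton_long: The carton to weigh: rigid closed off-white carton with a narrow brown band round its middle, 120 mm long (x), 56 wide (y), 16 high, about 0.1 to 0.2 kg, evenly filled, loose. Origin: centre of its underside. It lies flat in one of the lanes, either one, long side along the lane, its near end about 20 to 33 mm behind the deck's front edge, with at least 95 mm of free deck behind it. It tips off once over 60 mm overhang.
- carton_short: The other carton, 80 mm long (x), 56 wide, 16 high, same look. Origin: centre of its underside. It lies in the other lane, and stays there.
- platform (a point): Centre of the top face of the scale's round platform (65 mm radius, 40 mm above the table, fixed, level).
- scale: Fixed white kitchen scale: body 150 mm wide (y), 26 high, from x = -120 to +70 mm, with the round platform centred over the origin, which lies on the table. z up.
- mug: Bystander, loose: white mug, 80 mm wide, 90 tall. Origin: centre of its underside.
- tin: Bystander, loose: closed aluminium tin, 72 mm wide, 100 tall. Origin: centre of its underside.
- jar_a: Bystander, loose: glass jar of beans, 86 mm wide, 158 tall. Origin: centre of its underside.
- scoop: Bystander, loose: 170 mm spoon lying on the table.
There are look-alikes about, which are no part of the job. What is shaped like the scale but turquoise is not meant.

How it is judged (in metres and radians):
On the way, in this order (a step that is already met when the one before it is completed fails the run):
1. the long carton has been slid out so that it overhangs the deck's front edge by 30 mm or more while still lying flat on the deck (x of carton_long in the frame of stand below 0.03 m and angle between carton_long's own z axis and vertical below 0.12 rad and z of carton_long in the frame of stand between 0.054 and 0.066 m and contact force between carton_long and stand above 0.2 N), for 0.2 s.
2. the long carton is held in the fingers, clear of the stand and above it (contact force between the fingers and carton_long above 0.5 N and height (world z) of carton_long above 0.07 m and contact force between carton_long and stand below 0.05 N), for 0.1 s.
3. the long carton, still held in the fingers, is brought down onto the scale (not dropped): its underside within 15 mm above the platform, its middle within 35 mm of the centre (contact force between the fingers and carton_long above 0.3 N and z of carton_long in the frame of platform below 0.015 m and horizontal distance between carton_long and platform below 0.035 m), for 0.05 s.
At the end, for the whole second after the job is handed in: The long carton rests flat (within 4 degrees), right side up, still and released on the scale's platform, its middle within 25 mm of the platform's centre; the short carton is in its lane within 20 mm of where it was, and mug, tin, spoon and that jar (jar_a) are within 30 mm of where they were (horizontal distance between carton_long and platform below 0.025 m and z of carton_long in the frame of platform between -0.004 and 0.006 m and angle between carton_long's own z axis and vertical below 0.07 rad and linear speed of carton_long below 0.01 m/s and contact force between carton_long and scale above 0.4 N); the robot touches nothing.
It fails at once if the short carton moved more than 20 mm (distance of carton_short from where it was at the start of the episode above 0.02 m).
It fails at once if a bystander (mug, tin, spoon or jar) moved more than 30 mm (distance of any of mug, tin, jar_a, scoop from where it was at the start of the episode above 0.03 m).
It also fails if it takes over 70 s, if anything falls off the work surface, if the arm or the gripper's body presses on something with over 40 N, if the wrist force passes 120 N, or if a joint passes its speed limit or range.

ROBOT

A 7-joint arm with a two-finger parallel gripper is mounted at the origin on the work surface. World frame = base frame: x ahead of the robot, y to its left, z up, the work surface at z = 0. Lengths are in m, angles in degrees, forces in N, time in s.
With the tool pointing down it reaches from about 0.35 to 0.9 m from the base axis. Payload 19.9 kg.
Tool frame: the origin (TCP) lies at the very end of the fingers, on their centre line; the grasp point (between the pads) lies 19 mm behind it (manip.grip_point_offset is the distance from the TCP to the grasp point, in m); z points along the fingers, y is the line along which they close (so a half turn about z gives the same grasp; the last joint's range is limited). The gripper opens to 94 mm and grips with 3 to 60 N. Pads are 16 mm wide; open, the fingers measure 119 mm over their backs; the gripper's body (75 mm by 177 mm) begins 78 mm behind the grasp point.
Start: joints at [67.351, 23.915, -0.59, 92.452, 0.269, 63.638, -3.037], TCP at [0.217, -0.586, 0.205] pointing down, gripper open.
Joint ranges: [-161.28, 161.28], [-22.2, 115.67], [-73.04, 71.86], [3.21, 147.25], [-68.34, 248.33], [10.77, 114.83], [-161.83, 161.83]. Speed limits (degrees/s): [108.29, 108.29, 136.94, 136.94, 172.46, 172.46, 172.46].

INTERFACE

Orientations are given as [roll, pitch, yaw] about the fixed x, y, z axes, in that order (R = Rz(yaw) Ry(pitch) Rx(roll)).
In Python, from plant import readout, eyes, job, manip gives the robot as it stands. The module is installed in compiled form; this text tells all that it offers.
- The arm moves only by the shell command python3 -m inch 'ROWS' [FORCE]. ROWS is JSON, a list that holds one entry, the list of rows, each a list of 7 numbers: the shift along the tool's x, y, z in mm, then the turn, a rotation vector about the tool's x, y, z in degrees, then the closure, from 0 (fully open) to 1 (shut). In form: [[[dx, dy, dz, wx, wy, wz, claw], ...]]. A call has 1 to 20 rows; each row shifts and turns the commanded pose from where the row before left it, along the tool's axes as they then stand; what a row does not reach is not made up. A row lasts 1/8 s, in which the tool goes at most 62.5 mm and 10.7 degrees, less where a joint would pass 70% of its speed; a pose out of reach is approached as far as the arm can. A call is refused whole if a number of a shift passes 62.5 or a number of a turn 10.7, either way. A call with a gripper value outside its range is refused whole. The fingers move at their own pace and stop on an object; FORCE is the grip in N (left out, the last holds). Time passes only in rows, so rows that do not move let the fingers close. It gives the time, the measured TCP pose, the force, the opening and the grip force at its end, in the units of the state.
- readout.read_state(): the state, without advancing time (a new reading comes with each control period).
- eyes.camera(name): name is "side" or "top" or "wrist"; returns a dict with "img" (384x512x3 uint8, red, green, blue), "z_map" (384x512 float32, m along the optical axis (not along the pixel's ray), 0 where there is no reading), "fx", "fy", "cx", "cy" (pixels), "R" (3x3) and "t" (3): a world point X has camera coordinates R X + t; the wrist camera has in their place "T_tool_cam" (4x4, takes a point from camera to tool coordinates, whose origin is the TCP and whose axes are the flange's). Camera axes: x right, y down, z forward; pixel columns grow to the right and rows downward; lengths in m; the calibration is good to about 2 mm. The wrist camera is an equidistant fisheye: a pixel r from the principal point sees the ray r / f radians off the axis. A picture is of the moment at which its call begins: read the wrist's pose just before it.
- job.sign_off(): hands the job in; it is judged then, once.
The state is a dict: "clock": time; "q": joint angles; "joint_vel": joint speeds; "joint_efforts": joint torques, N m; "tool_pos": TCP position; "tcp_rot": TCP orientation; "force": force on the tool from outside, world axes, zero at the start; "torque": the same for the moment, N m; "finger_gap": finger opening in m; "grip_force": force on a finger pad.
Only numpy, scipy, OpenCV 4.12 (cv2) and the standard library are available. Lean on these libraries where they do the work, as an engineer would, in place of code of your own. Each camera call takes 0.05 s, during which the arm holds its last target. There are 200 camera calls.

## Working session

There is one attempt and no reset: what is moved stays moved. The work goes in short steps, Python scripts to look and compute and a shell command to move; the robot and the scene stay as the last step left them, time stands still between calls to the robot, and variables do not carry over. Pictures are saved under pics/ and viewed, at most 10 in all, crops included, and the job is handed in when it is done.

```bash
mkdir -p pics; cat > h.py <<'E'
import numpy as np,cv2
from plant import readout,eyes,job,manip
def world(c):
    z=c["z_map"];v,u=np.mgrid[:z.shape[0],:z.shape[1]]
    P=np.stack([(u-c["cx"])/c["fx"]*z,(v-c["cy"])/c["fy"]*z,z],-1)
    W=(P-c["t"])@c["R"]; W[z==0]=np.nan
    return W
E
python3 - <<'E'
from h import *
for n in("top","side"):
    c=eyes.camera(n);np.savez(n,**c);cv2.imwrite(f"pics/{n}.png",c["img"][:,:,::-1])
    print(n,c["fx"],-c["R"].T@c["t"],c["R"][2])
print(readout.read_state(),manip.grip_point_offset)
E
```

```text
top 413.1073659613307 [0.37214412 0.00636556 1.61780819] [ 0.08024015 -0.01577028 -0.9966508 ]
side 448.1717538500077 [0.10632825 0.69176805 1.19226   ] [ 0.31246666 -0.54773107 -0.77611549]
{'clock': 0.1, 'q': array([67.35033426, 23.94521553, -0.59128589, 92.48254998,  0.2685494 ,
       63.63779594, -3.03557098]), 'joint_vel': array([-0.03147958, -0.06698909, -0.00803715, -0.12676113,  0.02681996,
       -0.045866  ,  0.02331545]), 'joint_efforts': array([ 5.15198873e-03, -8.52563524e+01,  6.41740300e-01, -4.26688635e+01,
       -4.89063829e-02,  1.63405167e-02,  1.33677290e-04]), 'tool_pos': array([ 0.21642963, -0.58596116,  0.20487778]), 'tcp_rot': array([-1.79935937e+02,  3.90818768e-03,  2.02740140e+01]), 'force': array([-0.27814256, -0.23195959, -0.76158724]), 'torque': array([-0.01277814,  0.05434488, -0.00908987]), 'grip_force': 0.0, 'finger_gap': 0.09403067643539906} 0.0188
```

View pics/top.png

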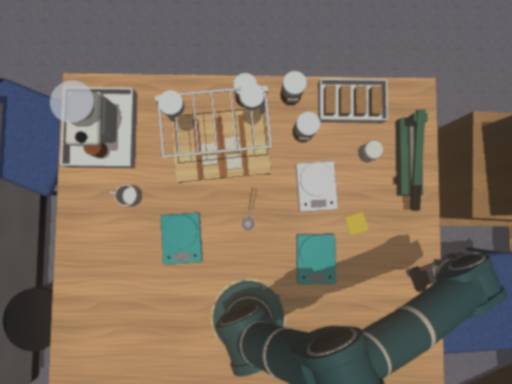

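View pics/side.png

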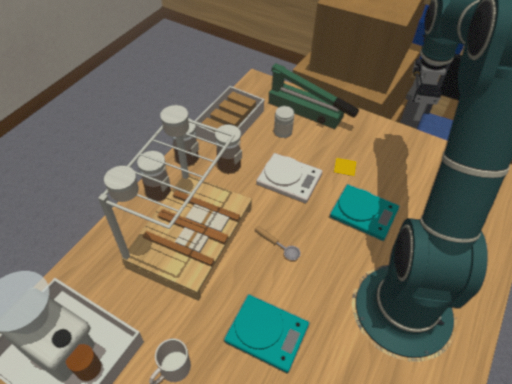

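The top view shows the stand at about (220,150) with its front edge at the bottom, the white scale at (317,186) and the jar at (308,125). The spoon is at (250,210), the mug at (127,195) and the arm at lower right. Next I'll rectify the stand and the scale.

```bash
cat > rect.py <<'E'
from h import *
def rect(c,z,x0,x1,y0,y1,s):  # image: up=+x, left=+y, s px/m
    H,W=int((x1-x0)*s),int((y1-y0)*s)
    r,q=np.mgrid[:H,:W]; X=np.stack([x1-r/s,y1-q/s,np.full((H,W),z)],-1)
    p=X@c["R"].T+c["t"]
    return cv2.remap(c["img"],(p[...,0]/p[...,2]*c["fx"]+c["cx"]).astype("f"),(p[...,1]/p[...,2]*c["fy"]+c["cy"]).astype("f"),cv2.INTER_CUBIC)
E
python3 - <<'E'
from rect import *
t=dict(np.load("top.npz"));s=dict(np.load("side.npz"))
W=world(t)
for p in [(175,182),(271,174),(317,180),(308,125),(222,150),(250,224),(127,195),(373,150),(222,170)]: print(p,W[p[1],p[0]].round(3))
c=W[140,222]
# deck points
m=(W[...,2]>.055)&(W[...,2]<.09)&(abs(W[...,1]-c[1])<.25)&(abs(W[...,0]-c[0])<.25)
print(W[m].min(0),W[m].max(0),np.histogram(W[m][:,2],7))
x0,y0=W[170,222][:2]
ims=[rect(k,.076,x0-.1,x0+.3,y0-.25,y0+.25,800) for k in(t,s)]
print("extent",x0,y0)
out=np.vstack(ims);out=cv2.resize(np.hstack(ims),None,fx=1,fy=1)
cv2.imwrite("pics/r.png",out[:,:,::-1])
E
```

```text
(175, 182) [0.516 0.293 0.002]
(271, 174) [ 0.552 -0.083 -0.007]
(317, 180) [ 0.526 -0.258  0.038]
(308, 125) [ 0.712 -0.206  0.159]
(222, 150) [0.589 0.09  0.332]
(250, 224) [ 0.355 -0.002  0.007]
(127, 195) [0.464 0.478 0.002]
(373, 150) [ 0.634 -0.458  0.1  ]
(222, 170) [0.557 0.105 0.075]
[ 0.51436349 -0.14279031  0.05500896] [0.8774332  0.30442437 0.0890263 ] (array([1488, 1724,  425,  522,  834,  328,   25]), array([0.05500896, 0.05986858, 0.0647282 , 0.06958782, 0.07444744,
       0.07930706, 0.08416668, 0.0890263 ]))
extent 0.55665101165533 0.10544732598672352
```

View pics/r.png

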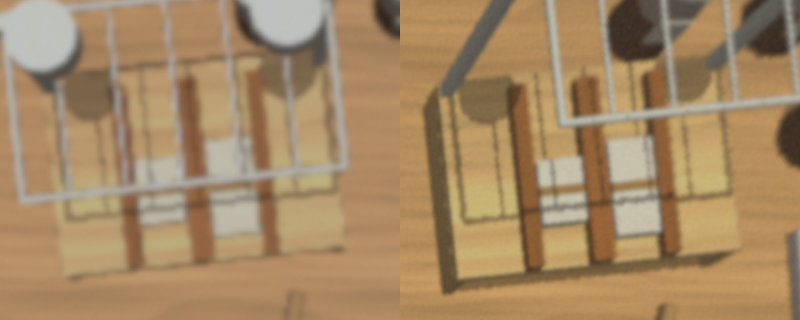

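In the rectified view the long carton is in the right lane (left image, px 205–260 × 140–235). The stand is yawed about +5.5°. Next I'll measure precisely from the depth points.

```bash
python3 - <<'E'
from rect import *
t=dict(np.load("top.npz"));s=dict(np.load("side.npz"))
def rc(P): 
    r=cv2.minAreaRect((P[:,:2]*1000).astype(np.float32)); return np.round(r[0],1),np.round(r[1],1),round(r[2],2)
for n,c in(("top",t),("side",s)):
    W=world(c);I=c["img"].astype(float);hsv=cv2.cvtColor(c["img"],cv2.COLOR_RGB2HSV)
    roi=(W[...,0]>.45)&(W[...,0]<.85)&(W[...,1]>-.14)&(W[...,1]<.32)
    deck=roi&(W[...,2]>.05)&(W[...,2]<.07)
    k=cv2.morphologyEx(deck.astype("u1")*1,cv2.MORPH_OPEN,np.ones((3,3)))>0 if 0 else deck
    print(n,"deck",rc(W[deck]),"medz",np.median(W[deck][:,2]))
    w=roi&(W[...,2]>.066)&(W[...,2]<.09)&(hsv[...,1]<60)&(hsv[...,2]>120)
    for sgn in(1,-1):
        # split lanes in stand-ish frame
        d=(W[...,:2]-[.66,.09])@np.array([-np.sin(.098),np.cos(.098)])
        mm=w&(d*sgn>0); print(sgn,mm.sum(),rc(W[mm]) if mm.sum()>5 else "", np.median(W[mm][:,2]))
    pl=(np.hypot(*(np.moveaxis(W[...,:2],-1,0)-np.array([.52,-.26])[:,None,None]))<.15)&(W[...,2]>.034)&(W[...,2]<.055)
    P=W[pl];print("platform",cv2.minEnclosingCircle((P[:,:2]*1000).astype("f")),np.median(P,0))
    b=(np.hypot(*(np.moveaxis(W[...,:2],-1,0)-np.array([.5,-.26])[:,None,None]))<.16)&(W[...,2]>.018)&(W[...,2]<.034)&(hsv[...,1]<60)
    print("body",rc(W[b]))
    for nm,x,y in(("jar",.71,-.206),("tin",.63,-.458)):
        j=(np.hypot(*(np.moveaxis(W[...,:2],-1,0)-np.array([x,y])[:,None,None]))<.07)&(W[...,2]>.09)
        print(nm,np.median(W[j],0),W[j].max(0))
E
```

```text
top deck (array([686.4,  73.2]), array([303.5, 451.5]), 5.98) medz 0.06026007167387992
1 360 (array([661.9, 183.1]), array([206.7, 190.3]), 3.56) 0.07591218862391633
-1 320 (array([669.3,  37.2]), array([206.3, 106.5]), 5.79) 0.0759349371603246
platform ((501.16265869140625, -260.0099792480469), 92.44664764404297) [ 0.52896743 -0.2543346   0.03963244]
body (array([ 504.8, -257.8]), array([189.2, 149.8]), 4.42)
jar [ 0.71381743 -0.20281246  0.15688608] [ 0.76135826 -0.16293249  0.1683485 ]
tin [ 0.6375932  -0.45869463  0.09982132] [ 0.66943722 -0.42572306  0.10827351]
side deck (array([691.3,  72.1]), array([311.2, 452. ]), 6.04) medz 0.06061887717815698
1 427 (array([628.1, 134.9]), array([139.3,  95.6]), 5.56) 0.07647242180801532
-1 493 (array([724.9,   6.8]), array([129.3, 350.3]), 57.53) 0.07629794670815493
platform ((517.65283203125, -261.9183654785156), 78.94302368164062) [ 0.53034395 -0.25606851  0.04070036]
body (array([ 505.3, -258.9]), array([189.3, 153.8]), 4.45)
jar [ 0.70865754 -0.19013933  0.15500705] [ 0.76293603 -0.16316307  0.16583203]
tin [ 0.63769359 -0.45680303  0.10008975] [ 0.67378922 -0.42542106  0.1070033 ]
```

```bash
python3 - <<'E'
from rect import *
t=dict(np.load("top.npz"));s=dict(np.load("side.npz"))
for n,c in(("top",t),("side",s)):
    W=world(c);hsv=cv2.cvtColor(c["img"],cv2.COLOR_RGB2HSV)
    roi=(W[...,0]>.45)&(W[...,0]<.85)&(W[...,1]>-.14)&(W[...,1]<.32)
    deck=roi&(W[...,2]>.056)&(W[...,2]<.085)
    n_,L,st,_=cv2.connectedComponentsWithStats(deck.astype("u1"));deck=L==1+st[1:,4].argmax()
    P=W[deck][:,:2]
    def edge(a,b,sgn,lo,hi):
        pts=[]
        for q in np.arange(lo,hi,.012):
            k=P[(P[:,a]>q)&(P[:,a]<q+.012)]
            if len(k)>4: pts.append((q+.006,np.percentile(k[:,b]*sgn,4)*sgn))
        pts=np.array(pts);f=np.polyfit(*pts.T,1)
        for _ in range(5):
            r=abs(np.polyval(f,pts[:,0])-pts[:,1]);g=r<=max(.002,np.median(r)*1.5);f=np.polyfit(*pts[g].T,1)
        return f,r.mean()
    print(n,"front x=f(y)",edge(1,0,1,-.06,.24),"yaw",-np.degrees(np.arctan(edge(1,0,1,-.06,.24)[0][0])))
    print(" left y=f(x)",edge(0,1,-1,.55,.72)," right",edge(0,1,1,.56,.70))
    w=roi&(W[...,2]>.068)&(W[...,2]<.085)&(hsv[...,1]<70)&(hsv[...,2]>110)
    w=cv2.morphologyEx(w.astype("u1"),cv2.MORPH_CLOSE,np.ones((3,3)))
    n_,L,st,_=cv2.connectedComponentsWithStats(w)
    for i in range(1,n_):
        if st[i,4]>40:
            Q=W[(L==i)&(W[...,2]>.068)&(W[...,2]<.085)];r=cv2.minAreaRect((Q[:,:2]*1000).astype("f"));print(st[i,4],np.round(r[0],1),np.round(r[1],1),r[2],np.median(Q,0).round(3), cv2.boxPoints(r).round(0).tolist())
    br=roi&(W[...,2]>.068)&(W[...,2]<.085)&(hsv[...,0]<14)&(hsv[...,1]>110)
    n_,L,st,_=cv2.connectedComponentsWithStats(br.astype("u1"))
    for i in range(1,n_):
        if st[i,4]>60:
            Q=W[L==i];v=cv2.fitLine((Q[:,:2]).astype("f"),cv2.DIST_HUBER,0,.01,.01).ravel();print(" rail",st[i,4],np.degrees(np.arctan2(v[1],v[0])),v[2:],Q[:,0].min(),Q[:,0].max())
E
```

```text
top front x=f(y) (array([-0.11025237,  0.54706594]), np.float64(0.0014353864456795983)) yaw 6.291585006598063
 left y=f(x) (array([-2.0542335 ,  1.44300308]), np.float64(0.0503521145464199))  right (array([-0.18101118,  0.05332251]), np.float64(0.0026368493682033395))
795 [615.6 107.1] [120.4 181.9] 10.298583984375 [0.617 0.088 0.076] [[540.0, 186.0], [573.0, 7.0], [691.0, 28.0], [659.0, 207.0]]
 rail 144 6.340307 [0.697326   0.11691582] 0.6386811571148319 0.7589217649135656
 rail 96 5.1294465 [0.7060663  0.03303579] 0.6485784968415151 0.7644672768311926
 rail 69 5.757466 [0.59742296 0.02175946] 0.5456842678994772 0.629433633845065
 rail 131 6.0578055 [0.5765714 0.1057679] 0.5335633840663427 0.6209166639093567
 rail 72 4.845662 [0.56792665 0.19015941] 0.5252938833227717 0.6087274899521216
side front x=f(y) (array([-0.09727088,  0.54913644]), np.float64(0.0019890639539477785)) yaw 5.55573292201646
 left y=f(x) (array([0.12512859, 0.20137455]), np.float64(0.0014062262215087107))  right (array([ 0.08322901, -0.1047322 ]), np.float64(0.0007868703571032183))
268 [657.6  64.9] [53.6 62.6] 6.5591864585876465 [0.658 0.068 0.076] [[627.0, 93.0], [635.0, 31.0], [688.0, 37.0], [681.0, 99.0]]
296 [592.6  58.4] [56.  62.2] 5.983188629150391 [0.591 0.06  0.077] [[562.0, 86.0], [568.0, 25.0], [624.0, 30.0], [617.0, 92.0]]
190 [642.6 154.3] [35.  61.2] 8.01319694519043 [0.643 0.157 0.077] [[621.0, 182.0], [630.0, 122.0], [664.0, 126.0], [656.0, 187.0]]
214 [596.4 148.8] [34.3 61.7] 6.531103610992432 [0.595 0.152 0.076] [[576.0, 177.0], [583.0, 116.0], [617.0, 120.0], [610.0, 181.0]]
```

```bash
cat > calc.py <<'E'
from h import *
from scipy.spatial.transform import Rotation as Ro
YAW=5.8
def tgt(lean,yaw=YAW): return Ro.from_euler("xyz",[180,0,yaw],degrees=True)*Ro.from_euler("y",lean,degrees=True)
def S(x,y,z): # stand frame mm (z above table) -> world
    r=np.radians(YAW);return np.array([.5375+(x*np.cos(r)-y*np.sin(r))/1e3,.103+(x*np.sin(r)+y*np.cos(r))/1e3,z/1e3])
def inv(p):
    r=np.radians(YAW);d=(np.array(p[:2])-[.5375,.103])*1e3;return np.array([d[0]*np.cos(r)+d[1]*np.sin(r),-d[0]*np.sin(r)+d[1]*np.cos(r),p[2]*1e3]).round(1)
def go(pos,lean,yaw=YAW):
    s=readout.read_state();R=Ro.from_euler("xyz",s["tcp_rot"],degrees=True);T=tgt(lean,yaw)
    w=(R.inv()*T).as_rotvec(degrees=True);d=(np.array(pos)-s["tool_pos"])*1e3
    print("rot",w.round(2),"shift after rot",T.inv().apply(d).round(1),"shift before",R.inv().apply(d).round(1),"| pos_stand",inv(s["tool_pos"]),"q",s["q"].round(0),"F",s["force"].round(1),"gap",round(s["finger_gap"],4),"t",s["clock"])
E
python3 -m inch '[[[20.5,-26.3,-5,0,0,0,0],[20.5,-26.3,-5,0,0,0,0],[20.5,-26.3,-5,0,0,0,0],[20.5,-26.3,-5,0,0,0,0],[20.5,-26.3,-5,0,0,0,0],[20.5,-26.3,-5,0,0,0,0],[20.5,-26.3,-5,0,0,0,0],[20.5,-26.3,-5,0,0,0,0],[20.5,-26.3,-5,0,0,0,0],[20.5,-26.3,-5,0,0,0,0],[20.5,-26.3,-5,0,0,0,0],[20.5,-26.3,-5,0,0,0,0],[20.5,-26.3,-5,0,0,0,0],[20.5,-26.3,-5,0,0,0,0],[20.5,-26.3,-5,0,0,0,0],[20.5,-26.3,-5,0,0,0,0],[20.5,-26.3,-5,0,0,0,0],[20.5,-26.3,-5,0,0,0,0],[20.5,-26.3,-5,0,0,0,0],[20.5,-26.3,-5,0,0,0,0]]]'
python3 - <<'E'
from calc import *
go(S(-60,-45,180),45)
E
```

```text
clock: 2.6
tool_pos: [0.419, 0.0502, 0.3056]
tcp_rot: [180.0, 0.0, 20.3]
force: [0.5, -0.8, -0.1]
finger_gap: 0.0938
grip_force: 0.0
rot [-5.67 44.76 13.72] shift after rot [-44.    4.5 133.5] shift before [ 60.2  20.1 125.5] | pos_stand [-123.3  -40.5  305.6] q [ 29.  -2. -38. 110.  -1.  71. -79.] F [ 0.5 -0.8 -0.1] gap 0.0938 t 2.6
```

```bash

python3 -m inch '[[[0,0,0,-0.71,5.6,1.72,1],[0,0,0,-0.71,5.6,1.72,1],[0,0,0,-0.71,5.6,1.72,1],[0,0,0,-0.71,5.6,1.72,1],[0,0,0,-0.71,5.6,1.72,1],[0,0,0,-0.71,5.6,1.72,1],[0,0,0,-0.71,5.6,1.72,1],[0,0,0,-0.71,5.6,1.72,1],[0,0,0,0,0,0,1],[0,0,0,0,0,0,1]]]' 10
python3 - <<'E'
from calc import *
go(S(-60,-45,180),45)
go(S(178,-45,110),45)
E
```

```text
clock: 3.85
tool_pos: [0.4424, 0.0469, 0.2957]
tcp_rot: [178.3, -38.5, 8.0]
force: [0.2, -0.6, -0.4]
finger_gap: 0.0009
grip_force: 0.0
rot [0.22 6.45 1.77] shift after rot [-53.3  -1.2 110.3] shift before [-40.6  -3.1 115.6] | pos_stand [-100.3  -46.2  295.7] q [ -2. -22.  -9. 137.   1.  27. -95.] F [ 0.2 -0.6 -0.4] gap 0.0009 t 3.85
rot [0.22 6.45 1.77] shift after rot [ 65.5  -1.2 328.1] shift before [1.019e+02 1.000e-01 3.187e+02] | pos_stand [-100.3  -46.2  295.7] q [ -2. -22.  -9. 137.   1.  27. -95.] F [ 0.2 -0.6 -0.4] gap 0.0009 t 3.85
```

```bash

python3 -m inch '[[[-8,-0.6,23,0,0,0,1],[-8,-0.6,23,0,0,0,1],[-8,-0.6,23,0,0,0,1],[-8,-0.6,23,0,0,0,1],[-8,-0.6,23,0,0,0,1],[0,0,0,0.1,3.2,0.9,1],[0,0,0,0.1,3.2,0.9,1],[0,0,0,0,0,0,1]]]'
python3 - <<'E'
from calc import *
go(S(178,-45,110),45)
go(S(100,-45,130),45)
E
```

```text
clock: 4.85
tool_pos: [0.4719, 0.0414, 0.2135]
tcp_rot: [178.4, -41.9, 6.4]
force: [0.2, 0.2, 0.3]
finger_gap: 0.0003
grip_force: 0.0
rot [1.19 3.11 0.45] shift after rot [103.3  -9.6 249.6] shift before [116.7 -13.9 243.4] | pos_stand [-71.5 -54.6 213.5] q [ -29.  -12.   14.  144.   59.   11. -153.] F [0.2 0.2 0.3] gap 0.0003 t 4.85
rot [1.19 3.11 0.45] shift after rot [ 62.2  -9.6 180.3] shift before [ 72.  -12.8 176.4] | pos_stand [-71.5 -54.6 213.5] q [ -29.  -12.   14.  144.   59.   11. -153.] F [0.2 0.2 0.3] gap 0.0003 t 4.85
```

```bash

python3 -m inch '[[[0,0,0,0.3,-4,0,1],[0,0,0,0.3,-4,0,1],[0,0,0,0.3,-4,0,1],[0,0,0,0.3,-4,0,1],[0,0,0,0,0,0,1]]]'
python3 - <<'E'
from calc import *
go(S(50,-45,140),28)
E
```

```text
clock: 5.48
tool_pos: [0.4732, 0.0417, 0.2144]
tcp_rot: [179.8, -26.7, 6.0]
force: [-1.0, 0.5, 0.2]
finger_gap: 0.0001
grip_force: 0.0
rot [0.13 1.26 0.2 ] shift after rot [ 71.2  -9.5 122.1] shift before [ 73.9  -9.5 120.5] | pos_stand [-70.2 -54.5 214.4] q [ -52.  -11.   38.  133.   20.   30. -112.] F [-1.   0.5  0.2] gap 0.0001 t 5.475
```

```bash

python3 -m inch '[[[12,-1.6,20,0,0,0,1],[12,-1.6,20,0,0,0,1],[12,-1.6,20,0,0,0,1],[12,-1.6,20,0,0,0,1],[12,-1.6,20,0,0,0,1],[12,-1.6,20,0,0,0,1],[0,0,0,0,0,0,1]]]'
python3 - <<'E'
from calc import *
go(S(178,-45,110),43)
E
```

```text
clock: 6.35
tool_pos: [0.589, 0.0612, 0.1372]
tcp_rot: [179.7, -26.6, 5.9]
force: [0.3, -0.3, 0.1]
finger_gap: 0.0003
grip_force: 0.0
rot [ 0.27 16.36  0.15] shift after rot [ 77.3  -1.7 109.2] shift before [104.9  -2.   83.1] | pos_stand [ 47.  -46.7 137.2] q [-42.  16.  37. 124. -26.  18. -70.] F [ 0.3 -0.3  0.1] gap 0.0003 t 6.35
```

```bash
cat > fk.py <<'E'
import numpy as np
from scipy.optimize import least_squares
from scipy.spatial.transform import Rotation as Ro
D=[([67.350,23.945,-.591,92.483,.2685,63.638,-3.036],[.21643,-.58596,.20488],[-179.936,.004,20.274]),
([29,-2,-38,110,-1,71,-79],[.419,.0502,.3056],[180,0,20.3]),
([-2,-22,-9,137,1,27,-95],[.4424,.0469,.2957],[178.3,-38.5,8.0]),
([-29,-12,14,144,59,11,-153],[.4719,.0414,.2135],[178.4,-41.9,6.4]),
([-52,-11,38,133,20,30,-112],[.4732,.0417,.2144],[179.8,-26.7,6.0]),
([-42,16,37,124,-26,18,-70],[.589,.0612,.1372],[179.7,-26.6,5.9])]
def fk(q,p,s):
    h,o1,L1,o2,L2,o3,L3,y0,y7=p
    R=Ro.identity();x=np.array([0,0,h]);ax="zyzyzyz"
    for i in range(7):
        a=s[i]*q[i]+(y0 if i==0 else y7 if i==6 else 0)
        R=R*Ro.from_euler(ax[i],a,degrees=True)
        if i==1: x=x+R.apply([o1,0,L1])
        if i==3: x=x+R.apply([o2,0,L2])
        if i==5: x=x+R.apply([o3,0,L3])
    return x,R
def res(p,s):
    r=[]
    for q,x,e in D:
        X,R=fk(q,p,s);r+=list((X-x)*100)+list((R.inv()*Ro.from_euler("xyz",e,degrees=True)).as_rotvec()*10)
    return np.array(r)
if __name__=="__main__":
    import itertools,json
    best=None
    for t in itertools.product([1,-1],repeat=4):
        s=[t[0],1,t[1],1,t[2],1,t[3]]
        for y7 in(0,90,180,-90):
            f=least_squares(res,[.33,0,.35,0,.35,0,.25,0,y7],args=(s,),max_nfev=60)
            if best is None or f.cost<best[0]: best=(f.cost,s,f.x.tolist())
    print(best);json.dump(best,open("fk.json","w"))
E
python3 fk.py
```

```text
(np.float64(1.755565513106702), [-1, 1, -1, 1, -1, 1, -1], [0.28385065488598715, 0.00013315915313132526, 0.5162567847057121, -0.008195290799075381, 0.46369107232687723, 0.005362319296417609, 0.3541573104983562, -2.9534789068934, 87.21406326748071])
```

```bash
cat > ik.py <<'E'
from fk import *;import json
from calc import tgt,S
_,s,p=json.load(open("fk.json"))
lo=np.array([-161.28,-22.2,-73.04,3.21,-68.34,10.77,-161.83])+1;hi=np.array([161.28,115.67,71.86,147.25,248.33,114.83,161.83])-1
def ik(pos,lean,q0,q3=None,yaw=5.8):
    T=tgt(lean,yaw)
    def f(q):
        X,R=fk(q,p,s);r=list((X-pos)*1000)+list((R.inv()*T).as_rotvec(degrees=True)*5)
        return r+[0.01*(a-b) for a,b in zip(q,q0)]+([] if q3 is None else [3*(q[2]-q3)])
    m=least_squares(f,np.clip(q0,lo+.1,hi-.1),bounds=(lo,hi));return m.x.round(0),np.abs(f(m.x)[:6]).max().round(1)
if __name__=="__main__":
    for pos in((165,-45,66),(178,-45,110),(80,-45,66),(90,-45,110)):
        for L in(40,45):
            for q3 in(-40,-20,0,20,40):
                for q0 in([-5,20,q3,110,0,20,-90],[-5,20,q3,110,0,20,90]): 
                    a=ik(S(*pos),L,q0,q3)
                    if a[1]<1.5:print(pos,L,*a)
E
python3 ik.py
```

```text
(165, -45, 66) 40 [ 22.  35. -40. 122. 124.  22. 153.] 0.0
(165, -45, 66) 40 [  7.  30. -20. 122. 142.  14. 129.] 0.0
(165, -45, 66) 45 [ 23.  36. -40. 126. 141.  28. 137.] 0.0
(165, -45, 66) 45 [  7.  31. -20. 126. 158.  23. 114.] 0.0
(178, -45, 110) 45 [ 23.  31. -40. 123. 132.  22. 144.] 0.0
(178, -45, 110) 45 [  7.  27. -20. 123. 151.  16. 120.] 0.0
(80, -45, 66) 40 [ 24.  29. -40. 133. 138.  24. 136.] 0.0
(80, -45, 66) 40 [  8.  25. -20. 134. 156.  19. 114.] 0.0
(80, -45, 66) 45 [ 24.  31. -40. 137. 150.  32. 125.] 0.0
(80, -45, 66) 45 [  8.  26. -20. 137. 165.  28. 106.] 0.0
(90, -45, 110) 40 [ 24.  23. -40. 131. 126.  17. 146.] 0.0
(90, -45, 110) 40 [  8.  19. -20. 131. 146.  12. 123.] 0.2
(90, -45, 110) 45 [ 25.  24. -40. 135. 145.  24. 128.] 0.0
(90, -45, 110) 45 [  8.  20. -20. 135. 162.  20. 108.] 0.0
```

```bash

python3 -m inch '[[[-14,0,-22.7,0,0,0,1],[-14,0,-22.7,0,0,0,1],[-14,0,-22.7,0,0,0,1],[-14,0,-22.7,0,0,0,1],[-14,0,-22.7,0,0,0,1],[-14,0,-22.7,0,0,0,1]]]' | head -3
python3 -m inch '[[[0,0,0,0,0,-10,1],[0,0,0,0,0,-10,1],[0,0,0,0,0,-10,1],[0,0,0,0,0,-10,1],[0,0,0,0,0,-10,1],[0,0,0,0,0,-10,1],[0,0,0,0,0,-10,1],[0,0,0,0,0,-10,1],[0,0,0,0,0,-10,1],[0,0,0,0,0,-10,1],[0,0,0,0,0,-10,1],[0,0,0,0,0,-10,1],[0,0,0,0,0,-10,1],[0,0,0,0,0,-10,1],[0,0,0,0,0,-10,1],[0,0,0,0,0,-10,1],[0,0,0,0,0,-10,1],[0,0,0,0,0,-10,1],[0,0,0,0,0,0,1]]]'
cat > ik2.py <<'E'
from ik import *
s0=__import__("calc").readout.read_state();print("q",s0["q"].round(1),s0["clock"]);X,R=fk(s0["q"],p,s);print("fk err",X-s0["tool_pos"],(R.inv()*Ro.from_euler("xyz",s0["tcp_rot"],degrees=True)).as_rotvec(degrees=True).round(1))
if __name__=="__main__":
  for pos in((165,-45,66),(178,-45,110),(80,-45,110),(-20,-45,170)):
    for L in(40,45):
        for q3 in(-20,0,20,40):
            a=ik(S(*pos),-L,[-5-q3,20,q3,110,180+q3,20,-90-q3],q3,yaw=185.8)
            if a[1]<1.5:print(pos,L,*a)
E
python3 ik2.py
```

```text
clock: 7.1
tool_pos: [0.4553, 0.0498, 0.2206]
tcp_rot: [179.8, -26.7, 6.0]
clock: 9.48
tool_pos: [0.456, 0.0497, 0.2197]
tcp_rot: [-179.9, 26.6, -174.0]
force: [0.1, 0.6, 0.8]
finger_gap: 0.0006
grip_force: 0.0
q [-75.2 -22.   52.5 134.9  40.5  38.8  47.3] 9.475
fk err [-0.01334458 -0.0164142   0.00246626] [-1.3 -0.   0.1]
(165, -45, 66) 40 [  7.  30. -20. 122. 142.  14. -51.] 0.0
(165, -45, 66) 40 [ -9.  29.  -0. 123. 179.  12. -92.] 1.2
(165, -45, 66) 40 [ -25.   30.   20.  122.  216.   14. -134.] 0.0
(165, -45, 66) 40 [ -41.   35.   40.  122.  236.   22. -159.] 0.0
(165, -45, 66) 45 [  7.  31. -20. 126. 158.  23. -66.] 0.0
(165, -45, 66) 45 [ -9.  30.  -0. 126. 179.  21. -92.] 0.0
(165, -45, 66) 45 [ -25.   31.   20.  126.  200.   22. -119.] 0.0
(165, -45, 66) 45 [ -41.   36.   40.  126.  218.   28. -143.] 0.0
(178, -45, 110) 45 [  7.  27. -20. 123. 151.  16. -60.] 0.0
(178, -45, 110) 45 [ -9.  26.  -0. 123. 179.  14. -92.] 0.0
(178, -45, 110) 45 [ -25.   27.   20.  123.  207.   16. -125.] 0.0
(178, -45, 110) 45 [ -41.   31.   40.  123.  227.   22. -150.] 0.0
(80, -45, 110) 40 [  8.  18. -20. 133. 148.  12. -59.] 0.0
(80, -45, 110) 40 [ -26.   19.   20.  133.  209.   12. -124.] 0.2
(80, -45, 110) 40 [ -43.   22.   40.  132.  231.   17. -149.] 0.0
(80, -45, 110) 45 [  8.  20. -20. 136. 162.  21. -73.] 0.0
(80, -45, 110) 45 [ -9.  19.  -0. 136. 179.  20. -92.] 0.0
(80, -45, 110) 45 [ -27.   20.   20.  136.  196.   21. -111.] 0.0
(80, -45, 110) 45 [ -43.   23.   40.  136.  212.   24. -131.] 0.0
(-20, -45, 170) 45 [ 10.   1. -20. 146. 175.  12. -89.] 0.0
(-20, -45, 170) 45 [ -9.   1.  -0. 146. 178.  12. -91.] 0.0
(-20, -45, 170) 45 [-29.   1.  20. 146. 180.  12. -93.] 0.0
(-20, -45, 170) 45 [-49.   1.  40. 146. 183.  12. -96.] 0.0
```

```bash
cat > sim.py <<'E'
from fk import *;import fk as F,json
from calc import readout,tgt,S,inv
_,s,p0=json.load(open("fk.json"))
st=readout.read_state()
ex=[(D[0][0],D[0][1],D[0][2]),(list(st["q"]),list(st["tool_pos"]),list(st["tcp_rot"]))]
F.D=ex*8+D[1:]
def fx(v): h,L1,L2,L3,y0,y7=v; return [h,0,L1,0,L2,0,L3,y0,y7]
f=least_squares(lambda v:res(fx(v),s),[p0[0],p0[2],p0[4],p0[6],0,90])
p=fx(f.x)
LO=np.array([-161.28,-22.2,-73.04,3.21,-68.34,10.77,-161.83]);HI=np.array([161.28,115.67,71.86,147.25,248.33,114.83,161.83])
def jac(q):
    X,R=fk(q,p,s);J=np.zeros((6,7))
    for i in range(7):
        d=q.copy();d[i]+=.05;Y,Q=fk(d,p,s);J[:3,i]=(Y-X)/.05;J[3:,i]=(Q*R.inv()).as_rotvec()/.05
    return X,R,J
def track(q,X,R,n=6,w=.3,lam=1e-3):
    for _ in range(n):
        x,r,J=jac(q);e=np.r_[X-x,(R*r.inv()).as_rotvec()]
        W=np.diag([1,1,1,w,w,w]);A=W@J
        q=np.clip(q+np.clip(A.T@np.linalg.solve(A@A.T+(lam*.01)**2*np.eye(6),W@e),-15,15),LO+.2,HI-.2)
    return q
def run(q,rows,**k):
    q=np.array(q,float);X,R=fk(q,p,s);out=[q]
    for r in rows:
        X=X+R.apply(r[:3])/1000;R=R*Ro.from_rotvec(r[3:6],degrees=True);q=track(q,X,R,**k);out.append(q)
    return np.array(out),X,R
if __name__=="__main__":
    print(np.round(p,4),"res",np.abs(f.fun[:12]).max())
    q,_,_=run(D[0][0],[[20.5,-26.3,-5,0,0,0]]*20);print(q[-1].round(0),"vs",D[1][0])
    q,_,_=run(q[-1],[[0,0,0,-.71,5.6,1.72]]*8);print(q[-1].round(0),"vs",D[2][0])
    q,_,_=run(q[-1],[[-8,-.6,23,0,0,0]]*5+[[0,0,0,.1,3.2,.9]]*2);print(q[-1].round(0),"vs",D[3][0])
    q,_,_=run(D[4][0],[[12,-1.6,20,0,0,0]]*6);print(q[-1].round(0),"vs",D[5][0])
    q,_,_=run(D[5][0],[[-14,0,-22.7,0,0,0]]*6+[[0,0,0,0,0,-10]]*18);print(q[-1].round(0),"vs",st["q"].round(0))
E
python3 sim.py
```

```text
[ 0.3113  0.      0.4992  0.      0.4718  0.      0.3562 -2.8333 87.3244] res 0.6027653373795794
[ 30.  -3. -38. 111.  -2.  71. -77.] vs [29, -2, -38, 110, -1, 71, -79]
[ 13. -22. -15. 145. -29.  27. -66.] vs [-2, -22, -9, 137, 1, 27, -95]
[ 47.   4. -43. 147. -68.  12.  68.] vs [-29, -12, 14, 144, 59, 11, -153]
[-45.  15.  38. 124. -24.  19. -72.] vs [-42, 16, 37, 124, -26, 18, -70]
[-81. -22.  57. 135.  45.  40.  43.] vs [-75. -22.  52. 135.  41.  39.  47.]
```

```bash
cat > plan.py <<'E'
from sim import *
import sys
q0=np.array(readout.read_state()["q"])
def ik(pos,lean,q0,q3,yaw=185.8):
    T=tgt(lean,yaw)
    def f(q):
        X,R=fk(q,p,s);return list((X-pos)*1000)+list((R.inv()*T).as_rotvec(degrees=True)*5)+list(.01*(q-q0))+[3*(q[2]-q3)]
    m=least_squares(f,np.clip(q0,LO+1.1,HI-1.1),bounds=(LO+1,HI-1));return m.x,np.abs(m.fun[:6]).max()
def seg(q,goal,n):  # constant body rows, rounded
    X0,R0=fk(q,p,s);X1,R1=fk(goal,p,s);w=(R0.inv()*R1).as_rotvec(degrees=True)/n
    A=np.zeros(3);
    M=sum((Ro.from_rotvec(w*(k+1),degrees=True).as_matrix() for k in range(n)))-sum((Ro.from_rotvec(w*(k+1),degrees=True).as_matrix()-Ro.from_rotvec(w*k,degrees=True).as_matrix() for k in range(n)))
    d=np.linalg.solve(M,R0.inv().apply(X1-X0)*1000)
    return np.r_[d,w].round(1)
if __name__=="__main__":
    print(q0.round(0))
    for pos in((20,-45,160),(60,-45,150),(60,-45,120)):
      for q3 in(0,20,40):
        g,e=ik(S(*pos),-45,np.array([-9-q3,10,q3,140,190,20,-95]),q3)
        for nseg,n in((3,12),(4,10),(6,6)):
            q=q0.copy();txt=[];mx=[]
            for k in range(nseg):
                wp=q0+(g-q0)*(k+1)/nseg
                r=seg(q,wp,n);Q,X,R=run(q,[r]*n);q=Q[-1];mx.append(np.abs(np.diff(Q,axis=0)).max());txt.append((r.tolist(),inv(X).tolist()))
            x,r_=fk(q,p,s)
            print(pos,q3,"err",round(e,1),"goal",g.round(0),"n",nseg,n,"end",q.round(0),"trk",np.linalg.norm(x-X).round(3),"step",np.round(mx,0),[t[1] for t in txt])
E
python3 plan.py
```

```text
[-75. -22.  52. 135.  41.  39.  47.]
(20, -45, 160) 0 err 0.0 goal [ -9.   6.   0. 141. 178.  12. -91.] n 3 12 end [ -37.    7.   29.  140.  192.   11. -107.] trk 0.0 step [5. 4. 7.] [[9.9, -127.7, 306.8], [58.6, -88.5, 292.1], [20.2, -44.8, 159.9]]
(20, -45, 160) 0 err 0.0 goal [ -9.   6.   0. 141. 178.  12. -91.] n 4 10 end [ -39.    8.   32.  141.  197.   13. -111.] trk 0.0 step [4. 4. 5. 6.] [[-11.0, -123.4, 289.5], [42.6, -115.5, 317.9], [58.4, -74.1, 265.5], [20.2, -45.0, 159.8]]
(20, -45, 160) 0 err 0.0 goal [ -9.   6.   0. 141. 178.  12. -91.] n 6 6 end [ -39.    8.   31.  141.  195.   12. -110.] trk 0.0 step [5. 4. 4. 4. 7. 6.] [[-35.5, -107.9, 267.3], [9.8, -128.2, 307.2], [42.4, -116.4, 318.6], [58.2, -88.0, 292.1], [51.2, -61.1, 233.2], [19.9, -45.3, 159.7]]
(20, -45, 160) 20 err 0.0 goal [ -28.    7.   20.  141.  188.   12. -103.] n 3 12 end [ -41.    7.   32.  140.  192.   11. -107.] trk 0.0 step [6. 5. 6.] [[15.5, -129.9, 304.0], [65.1, -82.8, 293.6], [20.0, -45.2, 160.3]]
(20, -45, 160) 20 err 0.0 goal [ -28.    7.   20.  141.  188.   12. -103.] n 4 10 end [ -42.    8
[... 5090 characters left out ...]
9.] n 3 12 end [ -26.   17.   19.  137.  197.   18. -111.] trk 0.0 step [6. 6. 4.] [[35.5, -155.1, 307.4], [108.6, -92.4, 297.1], [59.6, -45.0, 120.0]]
(60, -45, 120) 40 err 0.0 goal [ -45.   20.   40.  137.  210.   21. -129.] n 4 10 end [ -27.   17.   20.  137.  194.   18. -109.] trk 0.0 step [5. 5. 4. 3.] [[6.3, -148.5, 286.1], [83.0, -135.5, 326.4], [110.6, -72.4, 263.4], [60.0, -45.0, 119.7]]
(60, -45, 120) 40 err 0.0 goal [ -45.   20.   40.  137.  210.   21. -129.] n 6 6 end [ -28.   17.   21.  137.  195.   19. -111.] trk 0.0 step [6. 6. 5. 5. 4. 3.] [[-25.4, -127.9, 261.7], [34.7, -155.3, 308.3], [82.4, -135.4, 326.6], [108.1, -93.0, 296.4], [102.8, -56.2, 220.7], [60.1, -45.1, 119.6]]
```

```bash
cat > plan2.py <<'E'
from plan import *
off=np.array([32,0,0,0,0,0,0.])
for pos,q3 in(((20,-45,160),0),((60,-45,150),0),((60,-45,150),20),((60,-45,120),0)):
    g,e=ik(S(*pos),-45,np.array([-9-q3,10,q3,140,190,20,-95]),q3)
    fin,_=ik(S(10,-45,165),-45,g,q3)
    W=[(q0+off,6)]+[(q0+off+(g-q0)*k/4,10) for k in(1,2,3,4)]+[(fin,10)]
    q=q0.copy();print(pos,q3,"goal",(g+off).round(0),fin.round(0))
    for wp,n in W:
        r=seg(q,wp,n);Q,X,R=run(q,[r]*n);q=Q[-1];print("  ",n,r.tolist(),"->",X.round(3),R.apply([0,0,1]).round(2),q.round(0),np.abs(np.diff(Q,axis=0)).max().round(1))
E
python3 plan2.py
```

```text
(20, -45, 160) 0 goal [ 23.   6.   0. 141. 178.  12. -91.] [ -9.   5.  -0. 142. 178.  12. -91.]
   6 [1.8, -42.1, 0.2, 2.4, 0.1, 4.8] -> [ 0.406 -0.198  0.223] [ 0.39 -0.22 -0.89] [-45. -22.  54. 135.  43.  40.  45.] 5.3
   10 [-11.0, -7.5, 0.1, 1.3, -1.9, 0.5] -> [ 0.446 -0.303  0.289] [ 0.49 -0.55 -0.68] [-28. -15.  41. 136.  74.  32.  13.] 4.0
   10 [-5.7, 1.3, 2.0, 0.0, -1.3, -0.1] -> [ 0.497 -0.32   0.319] [ 0.62 -0.6  -0.5 ] [-26.  -9.  41. 138. 110.  28. -21.] 3.9
   10 [3.5, 5.1, 3.2, -0.8, 0.1, -0.0] -> [ 0.529 -0.29   0.265] [ 0.69 -0.49 -0.53] [-30.  -1.  50. 139. 143.  19. -56.] 5.1
   10 [10.5, 3.5, 3.3, -0.8, 1.2, 0.2] -> [ 0.509 -0.246  0.161] [ 0.64 -0.31 -0.71] [  -9.    8.   33.  141.  197.   13. -111.] 6.2
   10 [1.1, 31.2, -1.7, -2.3, -0.0, -2.2] -> [0.552 0.059 0.166] [ 0.71  0.08 -0.7 ] [ -29.    5.   21.  142.  190.   12. -104.] 2.1
(60, -45, 150) 0 goal [ 23.  12.   0. 136. 178.  13. -91.] [ -9.   5.  -0. 142. 178.  12. -91.]
   6 [1.8, -42.1, 0.2, 2.4, 0.1, 4.8] -> [ 0.406 -0.198  0.223] [ 0.39 -0.22 -0.89] [-45. -22.  54. 135.  43.  40.  45.] 5.3
   10 [-12.
[... 1665 characters left out ...]
[ 0.39 -0.22 -0.89] [-45. -22.  54. 135.  43.  40.  45.] 5.3
   10 [-11.2, -8.4, 0.7, 1.6, -1.9, 0.4] -> [ 0.446 -0.313  0.288] [ 0.47 -0.58 -0.66] [-29. -13.  41. 136.  77.  34.  11.] 4.1
   10 [-5.9, 1.1, 3.5, 0.2, -1.2, -0.1] -> [ 0.505 -0.34   0.311] [ 0.57 -0.66 -0.49] [-27.  -3.  42. 136. 109.  30. -22.] 3.5
   10 [3.5, 6.2, 4.8, -0.9, 0.0, -0.0] -> [ 0.552 -0.316  0.243] [ 0.66 -0.54 -0.53] [-19.   8.  40. 136. 150.  22. -66.] 5.1
   10 [11.3, 5.3, 4.8, -1.1, 1.2, 0.4] -> [ 0.544 -0.265  0.12 ] [ 0.63 -0.32 -0.71] [   8.   16.   16.  137.  188.   18. -104.] 4.5
   10 [1.1, 32.2, -7.5, -2.3, -0.0, -2.3] -> [0.552 0.059 0.164] [ 0.7   0.07 -0.71] [-16.   5.   7. 141. 180.  11. -93.] 2.5
```

```bash

python3 -m inch '[[[1.8,-42.1,0.2,2.4,0.1,4.8,1],[1.8,-42.1,0.2,2.4,0.1,4.8,1],[1.8,-42.1,0.2,2.4,0.1,4.8,1],[1.8,-42.1,0.2,2.4,0.1,4.8,1],[1.8,-42.1,0.2,2.4,0.1,4.8,1],[1.8,-42.1,0.2,2.4,0.1,4.8,1],[-12,-7.7,0.2,1.4,-2,0.4,1],[-12,-7.7,0.2,1.4,-2,0.4,1],[-12,-7.7,0.2,1.4,-2,0.4,1],[-12,-7.7,0.2,1.4,-2,0.4,1],[-12,-7.7,0.2,1.4,-2,0.4,1],[-12,-7.7,0.2,1.4,-2,0.4,1],[-12,-7.7,0.2,1.4,-2,0.4,1],[-12,-7.7,0.2,1.4,-2,0.4,1],[-12,-7.7,0.2,1.4,-2,0.4,1],[-12,-7.7,0.2,1.4,-2,0.4,1]]]'|head -3
python3 -m inch '[[[-6.3,1.5,3,0,-1.2,-0.1,1],[-6.3,1.5,3,0,-1.2,-0.1,1],[-6.3,1.5,3,0,-1.2,-0.1,1],[-6.3,1.5,3,0,-1.2,-0.1,1],[-6.3,1.5,3,0,-1.2,-0.1,1],[-6.3,1.5,3,0,-1.2,-0.1,1],[-6.3,1.5,3,0,-1.2,-0.1,1],[-6.3,1.5,3,0,-1.2,-0.1,1],[-6.3,1.5,3,0,-1.2,-0.1,1],[-6.3,1.5,3,0,-1.2,-0.1,1]]]'
cat > plan3.py <<'E'
from plan import *
def go3(W):
    q=np.array(readout.read_state()["q"]);x,R=fk(q,p,s);print(q.round(0),"fkerr",((x-readout.read_state()["tool_pos"])*1e3).round(1))
    for wp,n in W:
        r=seg(q,wp,n);Q,X,R=run(q,[r]*n);q=Q[-1];print("  ",n,r.tolist(),"->",X.round(3),R.apply([0,0,1]).round(2),q.round(0),np.abs(np.diff(Q,axis=0)).max().round(1))
E
python3 - <<'E'
from plan3 import *
for q3,z in((0,150),(0,120)):
    g,e=ik(S(60,-45,z),-45,np.array([-9,10,q3,140,190,20,-95]),q3);fin,_=ik(S(10,-45,150),-45,g,0)
    g[0]+=32;q0=np.array(readout.read_state()["q"]);go3([((q0+g)/2,10),(g,10),(fin,10)])
E
```

```text
clock: 11.48
tool_pos: [0.4627, -0.3075, 0.289]
tcp_rot: [-167.0, 46.5, 151.5]
clock: 12.72
tool_pos: [0.5242, -0.329, 0.3175]
tcp_rot: [-161.6, 57.8, 158.4]
force: [0.4, 0.7, -0.7]
finger_gap: 0.0007
grip_force: 0.0
[-26.  -5.  43. 134. 107.  26. -19.] fkerr [-5.9 -2.2  2.7]
   10 [2.6, 5.4, 3.7, -0.8, -0.0, -0.1] -> [ 0.559 -0.304  0.27 ] [ 0.68 -0.5  -0.53] [-23.   4.  43. 134. 145.  17. -59.] 5.0
   10 [11.3, 3.7, 4.7, -0.9, 1.2, 0.3] -> [ 0.544 -0.265  0.15 ] [ 0.64 -0.31 -0.7 ] [   9.   12.   16.  135.  191.   13. -105.] 5.6
   10 [4.1, 32.3, -4.2, -2.3, 0.0, -2.2] -> [0.553 0.059 0.151] [ 0.71  0.08 -0.7 ] [-15.   7.   6. 141. 183.  14. -96.] 2.5
[-26.  -5.  43. 134. 107.  26. -19.] fkerr [-5.9 -2.2  2.7]
   10 [3.6, 4.9, 4.6, -0.6, -0.0, -0.3] -> [ 0.557 -0.313  0.257] [ 0.66 -0.53 -0.53] [-21.   7.  42. 134. 146.  19. -59.] 4.6
   10 [12.5, 5.1, 5.5, -1.1, 1.2, 0.5] -> [ 0.545 -0.264  0.12 ] [ 0.63 -0.32 -0.71] [  10.   17.   14.  136.  188.   17. -103.] 5.7
   10 [2.2, 32.2, -6.4, -2.3, 0.0, -2.3] -> [0.551 0.059 0.15 ] [ 0.7   0.07 -0.71] [-13.   7.   5. 141. 181.  13. -94.] 2.5
```

```bash

python3 -m inch '[[[3.6,4.9,4.6,-0.6,0,-0.3,1],[3.6,4.9,4.6,-0.6,0,-0.3,1],[3.6,4.9,4.6,-0.6,0,-0.3,1],[3.6,4.9,4.6,-0.6,0,-0.3,1],[3.6,4.9,4.6,-0.6,0,-0.3,1],[3.6,4.9,4.6,-0.6,0,-0.3,1],[3.6,4.9,4.6,-0.6,0,-0.3,1],[3.6,4.9,4.6,-0.6,0,-0.3,1],[3.6,4.9,4.6,-0.6,0,-0.3,1],[3.6,4.9,4.6,-0.6,0,-0.3,1],[12.5,5.1,5.5,-1.1,1.2,0.5,1],[12.5,5.1,5.5,-1.1,1.2,0.5,1],[12.5,5.1,5.5,-1.1,1.2,0.5,1],[12.5,5.1,5.5,-1.1,1.2,0.5,1],[12.5,5.1,5.5,-1.1,1.2,0.5,1],[12.5,5.1,5.5,-1.1,1.2,0.5,1],[12.5,5.1,5.5,-1.1,1.2,0.5,1],[12.5,5.1,5.5,-1.1,1.2,0.5,1],[12.5,5.1,5.5,-1.1,1.2,0.5,1],[12.5,5.1,5.5,-1.1,1.2,0.5,1]]]'
python3 - <<'E'
from plan3 import *
fin,_=ik(S(10,-45,140),-45,np.array([-9,10,0,140,190,20,-95]),0);go3([(fin,10)])
E
```

```text
clock: 15.22
tool_pos: [0.5519, -0.2574, 0.1194]
tcp_rot: [177.7, 45.4, 153.3]
force: [-0.8, 0.1, -0.7]
finger_gap: 0.0008
grip_force: 0.0
[  10.   18.   12.  135.  185.   18. -101.] fkerr [ 1.  -0.9  0.4]
   10 [3.2, 31.5, -6.2, -2.3, 0.0, -2.2] -> [0.552 0.06  0.141] [ 0.71  0.07 -0.7 ] [-11.  10.   2. 141. 180.  16. -93.] 2.3
```

```bash

python3 -m inch '[[[3.2,31.5,-6.2,-2.3,0,-2.2,1],[3.2,31.5,-6.2,-2.3,0,-2.2,1],[3.2,31.5,-6.2,-2.3,0,-2.2,1],[3.2,31.5,-6.2,-2.3,0,-2.2,1],[3.2,31.5,-6.2,-2.3,0,-2.2,1],[3.2,31.5,-6.2,-2.3,0,-2.2,1],[3.2,31.5,-6.2,-2.3,0,-2.2,1],[3.2,31.5,-6.2,-2.3,0,-2.2,1],[3.2,31.5,-6.2,-2.3,0,-2.2,1],[3.2,31.5,-6.2,-2.3,0,-2.2,1],[0,0,0,0,0,0,1]]]'
python3 - <<'E'
from plan3 import *
from calc import go,tgt
go(S(180,-45,125),-45,185.8)
q0=np.array([-11,20,2,130,180,16,-93.])
a,_=ik(S(180,-45,125),-45,q0,2);b,_=ik(S(180,-45,68),-45,a,2);c,_=ik(S(80,-45,68),-45,a,2);go3([(a,8),(b,4),(c,6)])
# look: top camera for lane line
c=eyes.camera("wrist");cv2.imwrite("pics/w1.png",c["img"][:,:,::-1])
E
```

```text
clock: 16.6
tool_pos: [0.5438, 0.0607, 0.1482]
tcp_rot: [177.5, 46.3, -174.9]
force: [0.8, -0.8, 0.1]
finger_gap: 0.0003
grip_force: 0.0
rot [ 2.01  1.33 -0.44] shift after rot [-109.5   -2.3  142.3] shift before [-106.2   -6.5  144.6] | pos_stand [  2.  -42.7 148.2] q [-13.   8.   3. 142. 177.  17. -91.] F [ 0.8 -0.8  0.1] gap 0.0003 t 16.6
[-13.   8.   3. 142. 177.  17. -91.] fkerr [1.3 1.8 0.7]
   8 [-12.9, -0.5, 18.1, -0.0, 0.0, 0.0] -> [0.721 0.076 0.124] [ 0.72  0.07 -0.69] [-10.  25.   1. 120. 180.  12. -93.] 2.9
   4 [9.9, 0.1, 9.8, -0.0, 0.3, 0.0] -> [0.721 0.076 0.068] [ 0.71  0.07 -0.71] [-10.  32.   1. 120. 180.  17. -93.] 1.5
   6 [11.8, -0.0, -11.8, -0.0, 0.0, 0.0] -> [0.622 0.066 0.068] [ 0.71  0.07 -0.71] [-11.  26.   1. 134. 180.  24. -93.] 2.3Traceback (most recent call last):
  File "<stdin>", line 7, in <module>
NameError: name 'eyes' is not defined. Did you mean: 'bytes'?
```

```bash

python3 -m inch '[[[0,0,0,2,1.3,-0.4,1],[-13.2,-0.3,19.1,0,0,0,1],[-13.2,-0.3,19.1,0,0,0,1],[-13.2,-0.3,19.1,0,0,0,1],[-13.2,-0.3,19.1,0,0,0,1],[-13.2,-0.3,19.1,0,0,0,1],[-13.2,-0.3,19.1,0,0,0,1],[-13.2,-0.3,19.1,0,0,0,1],[-13.2,-0.3,19.1,0,0,0,1],[0,0,0,0,0,0,1]]]'
python3 - <<'E'
from calc import *
go(S(185,-45,69),-45,185.8)
c=eyes.camera("wrist");np.savez("w1",**c);cv2.imwrite("pics/w1.png",c["img"][:,:,::-1]);print(c["T_tool_cam"].round(3),c["fx"])
c=eyes.camera("side");cv2.imwrite("pics/s1.png",cv2.resize(c["img"][80:320,80:300,::-1],None,fx=2.5,fy=2.5))
E
```

```text
clock: 17.85
tool_pos: [0.7272, 0.0739, 0.114]
tcp_rot: [-180.0, 45.0, -174.4]
force: [-0.2, 0.7, 0.4]
finger_gap: 0.0005
grip_force: 0.0
rot [-0.19 -0.01 -0.15] shift after rot [32.4  3.1 31.2] shift before [32.4  3.1 31.2] | pos_stand [185.8 -48.1 114. ] q [ -8.  27.  -2. 118. 162.  11. -74.] F [-0.2  0.7  0.4] gap 0.0005 t 17.85
[[-0.001 -0.963 -0.269  0.077]
 [ 1.    -0.001 -0.001  0.001]
 [ 0.    -0.269  0.963 -0.18 ]
 [ 0.     0.     0.     1.   ]] 297.3186396354542
```

View pics/w1.png

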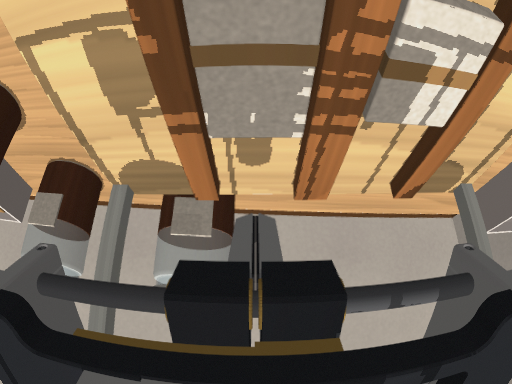

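View pics/s1.png

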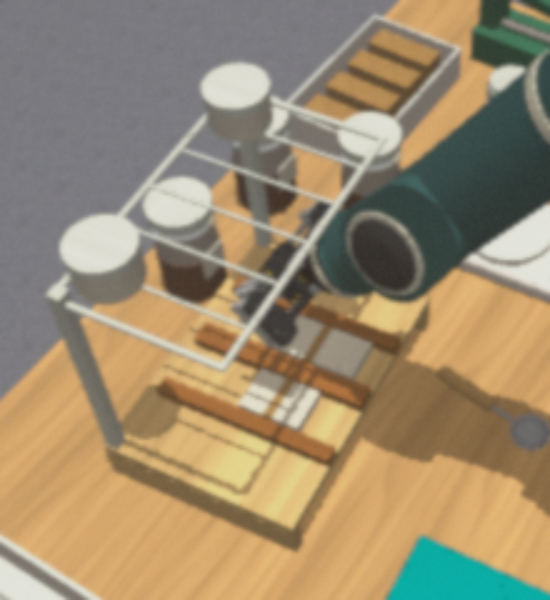

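The wrist view shows the long carton's rear end at row 137, columns 205–300. The fingertip is at about (255,215), centred between the rails (218 and 295). The side view shows the wrist clear under the shelf. Now I'll compute the carton's rear edge.

```bash
cat >> calc.py <<'E'
def wristw(c,pos,eul):
    z=c["z_map"];v,u=np.mgrid[:z.shape[0],:z.shape[1]];a=(u-c["cx"])/c["fx"];b=(v-c["cy"])/c["fy"];r=np.hypot(a,b)+1e-9
    t=np.tan(r)/r;P=np.stack([a*t*z,b*t*z,z],-1);T=c["T_tool_cam"]
    W=Ro.from_euler("xyz",eul,degrees=True).apply((P@T[:3,:3].T+T[:3,3]).reshape(-1,3)).reshape(P.shape)+pos
    W[z==0]=np.nan;return W
def st(W):
    r=np.radians(YAW);d=(W[...,:2]-np.array([.5375,.103]))*1e3
    return np.stack([d[...,0]*np.cos(r)+d[...,1]*np.sin(r),-d[...,0]*np.sin(r)+d[...,1]*np.cos(r),W[...,2]*1e3],-1)
E
python3 - <<'E'
from calc import *
c=dict(np.load("w1.npz"));s=readout.read_state();W=st(wristw(c,s["tool_pos"],s["tcp_rot"]))
for u,v in((210,120),(255,120),(295,120),(205,130),(255,130),(255,134),(255,137),(255,141),(255,150),(190,150),(330,150),(195,90),(315,90),(215,190),(300,190),(255,205)):print((u,v),W[v,u].round(0),end=" ")
E
```

```text
(210, 120) [124. -71.  77.] (255, 120) [123. -47.  78.] (295, 120) [124. -25.  77.] (205, 130) [141. -77.  70.] (255, 130) [134. -47.  77.] (255, 134) [136. -47.  78.] (255, 137) [140. -47.  77.] (255, 141) [163. -47.  62.] (255, 150) [175. -47.  61.] (190, 150) [150. -87.  78.] (330, 150) [152.   1.  77.] (195, 90) [105. -77.  73.] (315, 90) [105. -16.  73.] (215, 190) [205. -78.  77.] (300, 190) [205. -12.  77.] (255, 205) [391. -48.   1.]
```

```bash

python3 -m inch '[[[7.8,0.2,7.8,0,0,0,1],[7.8,0.2,7.8,0,0,0,1],[7.8,0.2,7.8,0,0,0,1],[7.4,0.2,7.4,0,0,0,1],[0,0,0,0,0,0,1],[0,0,0,0,0,0,1]]]'
python3 -m inch '[[[5.7,0,-5.7,0,0,0,1],[5.7,0,-5.7,0,0,0,1],[5.7,0,-5.7,0,0,0,1],[5.7,0,-5.7,0,0,0,1],[5.7,0,-5.7,0,0,0,1],[0,0,0,0,0,0,1]]]'
python3 - <<'E'
from calc import *
go(S(88,-47,70),-45,185.8)
E
```

```text
clock: 18.7
tool_pos: [0.7266, 0.0761, 0.071]
tcp_rot: [-179.8, 45.0, -174.0]
force: [-0.5, 0.0, 0.3]
finger_gap: 0.0003
grip_force: 0.0
clock: 19.45
tool_pos: [0.6859, 0.072, 0.0709]
tcp_rot: [-179.8, 45.0, -174.0]
force: [0.7, 0.1, -1.2]
finger_gap: 0.0004
grip_force: 0.0
rot [-0.11  0.    0.11] shift after rot [ 40.6  -1.1 -39.3] shift before [ 40.6  -1.1 -39.3] | pos_stand [144.5 -45.9  70.9] q [ -5.  29.  -6. 124. 164.  19. -76.] F [ 0.7  0.1 -1.2] gap 0.0004 t 19.45
```

```bash

python3 -m inch '[[[5.7,0,-5.7,0,0,0,1],[5.7,0,-5.7,0,0,0,1],[5.7,0,-5.7,0,0,0,1],[5.7,0,-5.7,0,0,0,1],[0,0,0,0,0,0,1]]]'
cat > chk.py <<'E'
from calc import *
s=readout.read_state();c=eyes.camera("wrist");W=st(wristw(c,s["tool_pos"],s["tcp_rot"]))
m=(abs(W[...,1]+46)<20)&(W[...,2]>73)&(W[...,2]<82)&(W[...,0]<200)
print("tcp",inv(s["tool_pos"]),"carton x range",np.nanpercentile(W[m][:,0],[0.5,99.5]),m.sum(),s["force"].round(1))
m2=(W[...,2]>56)&(W[...,2]<66)&(W[...,1]<-90)&(W[...,1]>-170);print("deck front",np.nanpercentile(W[m2][:,0],1))
m3=(W[...,1]>15)&(W[...,1]<75)&(W[...,2]>72)&(W[...,2]<82);print("short",np.nanpercentile(W[m3][:,0],[1,99]))
cv2.imwrite("pics/"+__import__("sys").argv[1]+".png",c["img"][:,:,::-1])
E
python3 chk.py c1
python3 - <<'E'
from calc import *
s=world(eyes.camera("side"));a=st(s)
for q in(s,):
    m=(abs(a[...,1]+46)<22)&(a[...,2]>70)&(a[...,2]<82);print("side carton x",np.nanpercentile(a[m][:,0],[1,99]))
E
```

```text
clock: 20.08
tool_pos: [0.6536, 0.0687, 0.0708]
tcp_rot: [-179.8, 45.0, -174.0]
force: [0.1, 0.4, 0.1]
finger_gap: 0.0006
grip_force: 0.2
tcp [112.1 -45.8  70.8] carton x range [-27.10380007  92.50806203] 21431 [0.1 0.4 0.1]
deck front -6.655976598777871
short [ 10.53630593 190.73243262]
side carton x [-459.11804881  111.85367012]
```

```bash

python3 -m inch '[[[5,0,-5,0,0,0,1],[5,0,-5,0,0,0,1],[4.5,0,-4.5,0,0,0,1],[0,0,0,0,0,0,1],[0,0,0,0,0,0,1],[0,0,0,0,0,0,1]]]'
python3 chk.py c2
python3 - <<'E'
from plan3 import *
from calc import go
go(S(100,-46,71),-45,185.8)
E
```

```text
clock: 20.92
tool_pos: [0.6339, 0.0667, 0.0708]
tcp_rot: [-179.8, 45.0, -174.0]
force: [-0.1, -0.5, 1.1]
finger_gap: 0.0005
grip_force: 0.0
tcp [ 92.2 -45.8  70.8] carton x range [-48.0690009   72.38196512] 21958 [-0.1 -0.5  1.1]
deck front -6.836945971688388
short [ -4.1534959  191.08553102]
rot [-0.11  0.    0.11] shift after rot [-5.7 -0.2  5.4] shift before [-5.7 -0.2  5.4] | pos_stand [ 92.2 -45.8  70.8] q [ -4.  26.  -7. 131. 165.  23. -77.] F [-0.4 -0.5  0.4] gap 0.0001 t 20.975
```

View pics/c2.png

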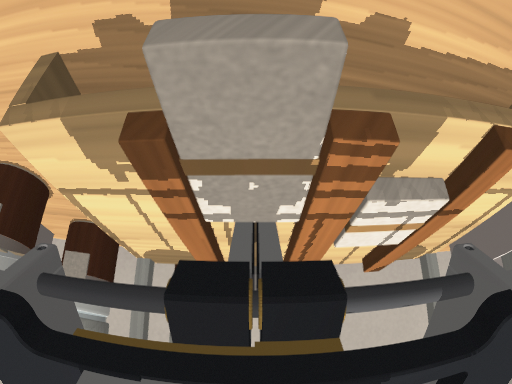

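The carton now sticks out past the rail fronts: its near top edge is at row ~45 and the rail fronts are at row ~137. The short carton is still in place.

```bash
python3 - <<'E'
from calc import *
s=readout.read_state();c=eyes.camera("wrist");W=st(wristw(c,s["tool_pos"],s["tcp_rot"]))
for u in(140,365,375):
    print(u,[tuple(W[v,u].round(0)) for v in range(104,150,4)])
print([tuple(W[v,250].round(0)) for v in range(14,56,4)])
for v in (60,90):
    r=[ (u,tuple(W[v,u].round(0))) for u in range(140,360,4) if 70<W[v,u,2]<82];print(r[0],r[-1])
E
```

```text
140 [(np.float64(-6.0), np.float64(-93.0), np.float64(57.0)), (np.float64(-6.0), np.float64(-92.0), np.float64(60.0)), (np.float64(-7.0), np.float64(-92.0), np.float64(62.0)), (np.float64(-6.0), np.float64(-91.0), np.float64(64.0)), (np.float64(-7.0), np.float64(-90.0), np.float64(67.0)), (np.float64(-6.0), np.float64(-90.0), np.float64(69.0)), (np.float64(-7.0), np.float64(-89.0), np.float64(71.0)), (np.float64(-6.0), np.float64(-89.0), np.float64(73.0)), (np.float64(-7.0), np.float64(-88.0), np.float64(75.0)), (np.float64(-6.0), np.float64(-88.0), np.float64(77.0)), (np.float64(-4.0), np.float64(-89.0), np.float64(77.0)), (np.float64(-2.0), np.float64(-89.0), np.float64(78.0))]
365 [(np.float64(-6.0), np.float64(1.0), np.float64(57.0)), (np.float64(-6.0), np.float64(0.0), np.float64(60.0)), (np.float64(-6.0), np.float64(-0.0), np.float64(62.0)), (np.float64(-7.0), np.float64(-1.0), np.float64(65.0)), (np.float64(-7.0), np.float64(-2.0), np.float64(68.0)), (np.float64(-7.0), np.float64(-2.0), np.float64(70.0)), (np.float64(-7.0), np.float64(-2.0), np.float64(71.0)), (np.float64(-7.0
[... 1118 characters left out ...]
8.0), np.float64(-46.0), np.float64(71.0)), (np.float64(nan), np.float64(nan), np.float64(nan)), (np.float64(-48.0), np.float64(-46.0), np.float64(74.0)), (np.float64(-47.0), np.float64(-46.0), np.float64(76.0)), (np.float64(-47.0), np.float64(-46.0), np.float64(77.0)), (np.float64(-46.0), np.float64(-46.0), np.float64(78.0)), (np.float64(-45.0), np.float64(-46.0), np.float64(78.0)), (np.float64(-43.0), np.float64(-46.0), np.float64(78.0))]
(148, (np.float64(-42.0), np.float64(-75.0), np.float64(76.0))) (344, (np.float64(-42.0), np.float64(-20.0), np.float64(77.0)))
(156, (np.float64(-31.0), np.float64(-75.0), np.float64(77.0))) (336, (np.float64(-30.0), np.float64(-20.0), np.float64(76.0)))
```

```bash

python3 -m inch '[[[3.5,0,-3.5,0,0,0,1],[3.5,0,-3.5,0,0,0,1],[0,0,0,0,0,0,1],[0,0,0,0,0,0,1]]]'
python3 -m inch '[[[-3,0,3,0,0,0,1],[-4,0,4,0,0,0,1],[-7,0,-7,0,0,0,1],[-7,0,-7,0,0,0,1],[-8,0,-8,0,0,0,1],[0,0,0,0,0,0,1]]]'
python3 chk.py c3
python3 - <<'E'
from plan3 import *
from calc import go
go(S(-17,-47.5,102),-45,185.8)
q0=np.array(readout.read_state()["q"])
a,e=ik(S(-17,-47.5,102),-45,q0,q0[2]);b,e2=ik(S(-17,-47.5,69.5),-45,a,q0[2]);print(e,e2);go3([(a,10),(b,5)])
E
```

```text
clock: 21.52
tool_pos: [0.6239, 0.0657, 0.0708]
tcp_rot: [-179.8, 45.0, -174.0]
force: [0.6, 0.3, -0.4]
finger_gap: 0.0006
grip_force: 0.0
clock: 22.28
tool_pos: [0.6343, 0.0669, 0.1035]
tcp_rot: [-179.8, 45.1, -174.0]
force: [0.0, 0.3, -0.6]
finger_gap: 0.0002
grip_force: 0.0
tcp [ 92.6 -45.7 103.5] carton x range [-43.75433718  61.25781205] 15261 [ 0.   0.3 -0.6]
deck front -6.67145191426311
short [ -2.99404665 184.36852987]
rot [-0.11  0.08  0.12] shift after rot [ 77.9  -1.8 -76.8] shift before [ 77.8  -1.8 -76.9] | pos_stand [ 92.4 -45.7 102.8] q [ -5.  22.  -6. 131. 163.  18. -76.] F [-0.1  0.6 -0.7] gap 0.0003 t 22.325
0.002089291662618047 0.00036348389724896095
[ -5.  22.  -6. 131. 163.  18. -76.] fkerr [ 1.6 -1.   0.4]
   10 [7.9, -0.2, -7.8, -0.2, 0.0, 0.1] -> [0.525 0.054 0.102] [ 0.7   0.07 -0.71] [  3.  14. -12. 145. 173.  24. -85.] 1.4
   5 [4.6, -0.0, 4.7, -0.0, 0.0, -0.1] -> [0.526 0.054 0.07 ] [ 0.7   0.07 -0.71] [  2.  21. -12. 145. 173.  31. -84.] 1.4
```

```bash

python3 -m inch '[[[7.8,-0.2,-7.7,0,0,0,1],[7.8,-0.2,-7.7,0,0,0,1],[7.8,-0.2,-7.7,0,0,0,1],[7.8,-0.2,-7.7,0,0,0,1],[7.8,-0.2,-7.7,0,0,0,1],[7.8,-0.2,-7.7,0,0,0,0],[7.8,-0.2,-7.7,0,0,0,0],[7.8,-0.2,-7.7,0,0,0,0],[7.8,-0.1,-7.7,0,0,0,0],[7.8,-0.1,-7.6,0,0,0,0],[0,0,0,0,0,0,0],[0,0,0,0,0,0,0],[0,0,0,0,0,0,0],[0,0,0,0,0,0,0]]]'
python3 chk.py c4
python3 - <<'E'
from calc import go,S
go(S(-17,-47.5,69.5),-45,185.8)
E
```

```text
clock: 24.08
tool_pos: [0.5252, 0.054, 0.1012]
tcp_rot: [-179.8, 45.0, -174.0]
force: [0.4, 0.7, -0.5]
finger_gap: 0.0869
grip_force: 0.0
tcp [-17.1 -47.5 101.2] carton x range [-57.61259891  61.46988365] 4421 [ 0.4  0.7 -0.5]
deck front -7.004005115319068
short [ -6.41774763 121.86866906]
rot [-0.11  0.01  0.12] shift after rot [22.3  0.  22.6] shift before [22.3  0.1 22.6] | pos_stand [-17.2 -47.5 101.2] q [ -4.  14.  -9. 145. 165.  25. -79.] F [ 0.1 -0.4  0.4] gap 0.0913 t 24.125
```

View pics/c4.png

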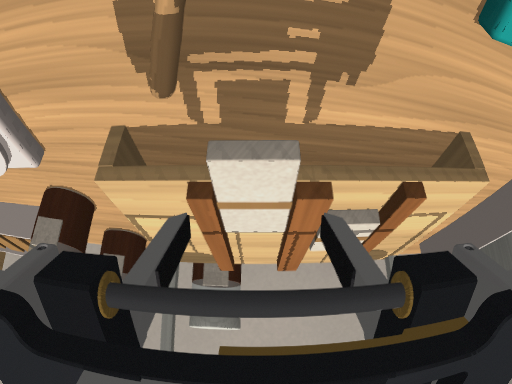

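The carton (columns 208–298) is centred between the open fingers (187 and 325), and overhangs by about 51 mm. I'll descend and grip.

```bash

python3 -m inch '[[[5.6,0,5.6,0,0,0,0],[5.6,0,5.6,0,0,0,0],[5.6,0,5.6,0,0,0,0],[5.5,0,5.6,0,0,0,0],[0,0,0,0,0,0,0],[0,0,0,0,0,0,0]]]'
python3 -m inch '[[[0,0,0,0,0,0,1],[0,0,0,0,0,0,1],[0,0,0,0,0,0,1],[0,0,0,0,0,0,1],[0,0,0,0,0,0,1],[0,0,0,0,0,0,1],[0,0,0,0,0,0,1],[0,0,0,0,0,0,1]]]' 40
```

```text
clock: 24.88
tool_pos: [0.5251, 0.0539, 0.0696]
tcp_rot: [-179.8, 45.0, -174.0]
force: [0.2, -0.6, -0.2]
finger_gap: 0.0942
grip_force: 0.0
clock: 25.88
tool_pos: [0.5251, 0.0538, 0.0696]
tcp_rot: [-179.8, 45.0, -174.0]
force: [-1.5, -0.5, 3.4]
finger_gap: 0.0553
grip_force: 40.0
```

```bash

python3 -m inch '[[[-2,0,-2,0,0,0,1],[-4,0,-4,0,0,0,1],[-5,0,-5,0,0,0,1],[-5,0,-5,0,0,0,1],[-5,0,-5,0,0,0,1],[-2,0,-2,0,0,0,1],[0,0,0,0,0,0,1],[0,0,0,0,0,0,1]]]'
cat > held.py <<'E'
from calc import *
s=readout.read_state();R=Ro.from_euler("xyz",s["tcp_rot"],degrees=True);c=eyes.camera("wrist");W=st(wristw(c,s["tool_pos"],s["tcp_rot"]));t=inv(s["tool_pos"])
d=W-t;I=cv2.cvtColor(c["img"],cv2.COLOR_RGB2HSV)
m=(abs(d[...,1])<20)&(d[...,0]>-60)&(d[...,0]<100)&(abs(d[...,2]-7)<14)
n,L,S_,_=cv2.connectedComponentsWithStats(m.astype("u1"));m=L==1+S_[1:,4].argmax()
P=d[m];f=np.polyfit(P[:,0],P[:,2],1)
for _ in range(5):
    r=abs(np.polyval(f,P[:,0])-P[:,2]);f=np.polyfit(P[r<2][:,0],P[r<2][:,2],1)
Q=P[r<3];print("held rel tcp x",np.percentile(Q[:,0],[.5,99.5]),"pitch deg",np.degrees(np.arctan(f[0])),"top at tcp",f[1],m.sum(),"tcp",t,s["force"].round(1),s["finger_gap"],s["q"].round(0))
E
python3 held.py
```

```text
clock: 26.88
tool_pos: [0.525, 0.054, 0.1019]
tcp_rot: [-179.8, 45.0, -174.0]
force: [-0.0, -0.2, -2.2]
finger_gap: 0.0557
grip_force: 40.0
held rel tcp x [-40.27856722  78.83128828] pitch deg 0.11292727419415928 top at tcp 7.3482837839830175 5031 tcp [-17.4 -47.5 101.9] [-0.  -0.2 -2.2] 0.05569734668165191 [ -4.  14.  -9. 145. 165.  24. -79.]
```

```bash
python3 - <<'E'
from plan3 import *
q0=np.array(readout.read_state()["q"])
P=np.array([.5127,-.2475,.100])
g,e=ik(P,-45,q0+[30,0,0,0,0,0,0],q0[2],yaw=154);print(e,g.round(0))
# correct model bias: use measured offset
x,_=fk(q0,p,s);g2,e=ik(P+x-readout.read_state()["tool_pos"],-45,g,q0[2],yaw=154)
go3([(g2,16)])
E
```

```text
0.0013408291385653458 [ 31.  17.  -9. 140. 174.  22. -86.]
[ -4.  14.  -9. 145. 165.  24. -79.] fkerr [1.5 2.4 0.5]
   16 [-1.4, -18.9, 2.1, 1.3, 0.0, 1.4] -> [ 0.515 -0.245  0.102] [ 0.64 -0.32 -0.7 ] [ 21.  17.   1. 140. 177.  23. -90.] 1.6
```

```bash

python3 -m inch '[[[-1.4,-18.9,2.1,1.3,0,1.4,1],[-1.4,-18.9,2.1,1.3,0,1.4,1],[-1.4,-18.9,2.1,1.3,0,1.4,1],[-1.4,-18.9,2.1,1.3,0,1.4,1],[-1.4,-18.9,2.1,1.3,0,1.4,1],[-1.4,-18.9,2.1,1.3,0,1.4,1],[-1.4,-18.9,2.1,1.3,0,1.4,1],[-1.4,-18.9,2.1,1.3,0,1.4,1],[-1.4,-18.9,2.1,1.3,0,1.4,1],[-1.4,-18.9,2.1,1.3,0,1.4,1],[-1.4,-18.9,2.1,1.3,0,1.4,1],[-1.4,-18.9,2.1,1.3,0,1.4,1],[-1.4,-18.9,2.1,1.3,0,1.4,1],[-1.4,-18.9,2.1,1.3,0,1.4,1],[-1.4,-18.9,2.1,1.3,0,1.4,1],[-1.4,-18.9,2.1,1.3,0,1.4,1],[0,0,0,0,0,0,1],[0,0,0,0,0,0,1]]]'
python3 - <<'E'
from calc import *
go([.5127,-.2475,.0495],-45,154)
s=readout.read_state();c=eyes.camera("wrist");W=wristw(c,s["tool_pos"],s["tcp_rot"]);np.savez("w5",W=W,**c)
m=(W[...,2]>.036)&(W[...,2]<.046)&(np.hypot(W[...,0]-.53,W[...,1]+.256)<.1)
print("plat z",np.nanmedian(W[m][:,2]),m.sum(),cv2.minEnclosingCircle((W[m][:,:2]*1000).astype("f")))
m=(W[...,2]>.10)&(W[...,2]<.115)&(np.hypot(W[...,0]-.53,W[...,1]+.256)<.09);P=W[m];r=cv2.minAreaRect((P[:,:2]*1000).astype("f"));print("carton",r,np.median(P[:,2]))
cv2.imwrite("pics/w5.png",c["img"][:,:,::-1])
E
```

```text
clock: 29.18
tool_pos: [0.5196, -0.2471, 0.0922]
tcp_rot: [178.7, 44.8, 154.3]
force: [-0.5, -0.1, -2.6]
finger_gap: 0.0555
grip_force: 40.0
rot [ 1.58 -0.22  0.24] shift after rot [34.4 -3.4 25.9] shift before [34.3 -4.  26. ] | pos_stand [ -53.2 -346.5   92.2] q [ 21.  19.   1. 139. 176.  23. -90.] F [-0.5 -0.1 -2.6] gap 0.0555 t 29.175
plat z 0.04119307553839248 11225 ((527.89794921875, -258.06640625), 64.89374542236328)
carton ((532.6669921875, -251.3589324951172), (79.25621032714844, 107.83214569091797), 66.50035095214844) 0.10196276349326422
```

View pics/w5.png

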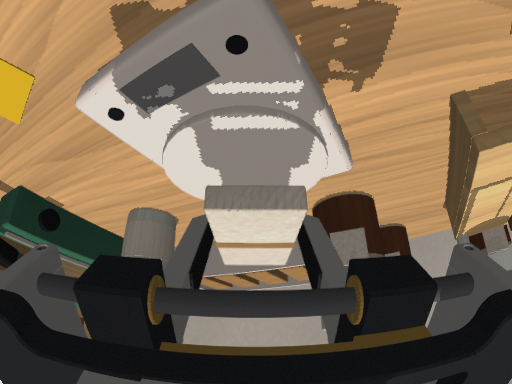

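The wrist view shows the held carton (rows 187–265) over the platform (circle around (245,155)). The platform fit gives centre (0.528, −0.258) and radius 65 mm, which matches the spec. Now I'll level the carton and lower it.

```bash

python3 -m inch '[[[0,0,0,1.5,-0.2,0.2,1],[3.4,-0.5,2.4,0,0,0,1],[3.4,-0.5,2.4,0,0,0,1],[3.4,-0.5,2.4,0,0,0,1],[3.4,-0.5,2.4,0,0,0,1],[3.4,-0.5,2.4,0,0,0,1],[3.4,-0.5,2.4,0,0,0,1],[3.4,-0.5,2.4,0,0,0,1],[3.4,-0.5,2.4,0,0,0,1],[3.4,-0.5,2.4,0,0,0,1],[2.4,-0.2,2.4,0,0,0,1],[0,0,0,0,0,0,1],[0,0,0,0,0,0,1]]]'
python3 - <<'E'
from calc import *
go([.5117,-.2485,.0487],-45,154)
E
```

```text
clock: 30.85
tool_pos: [0.5118, -0.2488, 0.052]
tcp_rot: [180.0, 45.0, 154.0]
force: [0.0, -0.2, -2.3]
finger_gap: 0.0548
grip_force: 40.0
rot [ 0.06 -0.01  0.02] shift after rot [2.5 0.2 2.2] shift before [2.5 0.2 2.2] | pos_stand [ -61.1 -347.4   52. ] q [ 19.  25.   2. 140. 174.  31. -89.] F [ 0.  -0.2 -2.3] gap 0.0548 t 30.85
```

```bash

python3 -m inch '[[[0.7,0,0.7,0,0,0,1],[0.7,0,0.7,0,0,0,1],[0,0,0,0,0,0,1],[0,0,0,0,0,0,1]]]'
python3 -m inch '[[[0.5,0,0.5,0,0,0,1],[0,0,0,0,0,0,1],[0,0,0,0,0,0,1]]]'
```

```text
clock: 31.35
tool_pos: [0.5119, -0.2487, 0.05]
tcp_rot: [180.0, 45.0, 154.0]
force: [1.2, 0.2, -1.1]
finger_gap: 0.0551
grip_force: 40.0
clock: 31.72
tool_pos: [0.5119, -0.2488, 0.0497]
tcp_rot: [180.0, 45.0, 154.0]
force: [-6.6, 3.9, 10.5]
finger_gap: 0.0558
grip_force: 40.0
```

```bash

python3 -m inch '[[[-0.3,0,-0.3,0,0,0,1],[0,0,0,0,0,0,1],[0,0,0,0,0,0,0],[0,0,0,0,0,0,0],[0,0,0,0,0,0,0],[0,0,0,0,0,0,0],[0,0,0,0,0,0,0],[0,0,0,0,0,0,0]]]'
python3 -m inch '[[[-3,0,-3,0,0,0,0],[-5,0,-5,0,0,0,0],[-7,0,-7,0,0,0,0],[-8,0,-8,0,0,0,0],[-8,0,-8,0,0,0,0],[0,0,-8,0,0,0,0],[0,0,-8,0,0,0,0],[0,0,0,0,0,0,0],[0,0,0,0,0,0,0]]]'
python3 - <<'E'
from calc import *
s=readout.read_state();c=eyes.camera("wrist");W=wristw(c,s["tool_pos"],s["tcp_rot"])
m=(W[...,2]>.052)&(W[...,2]<.062)&(np.hypot(W[...,0]-.53,W[...,1]+.256)<.09);P=W[m];r=cv2.minAreaRect((P[:,:2]*1000).astype("f"));print("carton",r,np.median(P[:,2]))
A=np.c_[P[:,:2],np.ones(len(P))];print("slope deg",np.degrees(np.linalg.lstsq(A,P[:,2],rcond=None)[0][:2]))
c=eyes.camera("top");a=world(c);m=(a[...,2]>.05)&(a[...,2]<.065)&(np.hypot(a[...,0]-.53,a[...,1]+.256)<.09);print(np.median(a[m],0),m.sum())
c=eyes.camera("side");cv2.imwrite("pics/s6.png",c["img"][:,:,::-1])
E
```

```text
clock: 32.72
tool_pos: [0.5118, -0.2488, 0.0497]
tcp_rot: [180.0, 45.0, 154.0]
force: [0.2, -0.1, -0.5]
finger_gap: 0.094
grip_force: 0.0
clock: 33.85
tool_pos: [0.5016, -0.2438, 0.1047]
tcp_rot: [180.0, 45.0, 154.0]
force: [-0.2, 0.5, -0.5]
finger_gap: 0.0943
grip_force: 0.0
carton ((529.625244140625, -256.7314758300781), (55.91119384765625, 122.0643539428711), 63.49298095703125) 0.057255204366823936
slope deg [ 0.33171332 -0.13069713]
[ 0.52985818 -0.25458613  0.05601279] 430
```

View pics/s6.png

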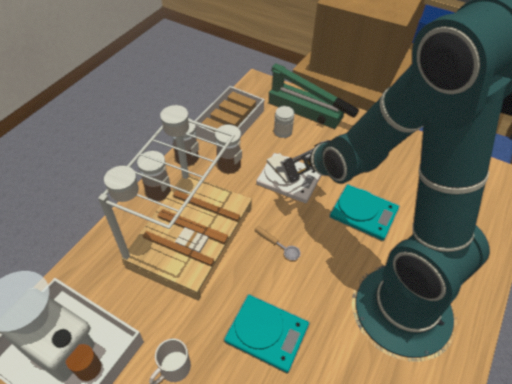

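The carton lies flat on the platform, its centre at (0.530, −0.257). The short carton, at (193,238), and all the bystanders are unmoved, and the gripper is clear. Handing in.

```bash
python3 -c "
from plant import job
print(job.sign_off())"
```

```text
the job is handed in; nothing more can be done
None
```

The long carton is lying flat and released within about 3 mm of the middle of the scale's platform; the short carton, mug, tin, spoon and jar look unmoved in the last side view, and I handed the job in at about 34 s (it returned no verdict).

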